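Get the bench block out from behind the jars

ROBOT

A 6-joint arm with a two-finger parallel gripper is mounted at the origin on the work surface. World frame = base frame: x ahead of the robot, y to its left, z up, the work surface at z = 0. Lengths are in m, angles in rad, forces in N, time in s.
With the tool pointing down it reaches from about 0.25 to 0.775 m from the base axis. Payload 8.9 kg.
Tool frame: the origin (TCP) lies at the very end of the fingers, on their centre line; the grasp point (between the pads) lies r.tcp_to_grasp behind it (r.tcp_to_grasp is the distance from the TCP to the grasp point, in m); z points along the fingers, y is the line along which they close (so a half turn about z gives the same grasp; the last joint's range is limited). The gripper opens to 85 mm and grips with 20 to 120 N. Pads are 22 mm wide; open, the fingers measure 114 mm over their backs; the gripper's body (76 mm by 85 mm) begins 54 mm behind the grasp point. The pads swing forward as they close: fully open they stand 13 mm farther back than shut.
Start: joints at [-1.487, 0.291, -0.153, 1.127, 0, 1.431], TCP at [0.116, -0.512, 0.231] pointing down, gripper open.
Joint ranges: [-2.52, 2.52], [-0.91, 1.74], [-1.3, 1.37], [-1.96, 2.02], [-1.52, 1.47], [-3.14, 3.14]. Speed limits (rad/s): [2.22, 2.22, 2.79, 3.14, 3.14, 3.14].

INTERFACE

Orientations are given as [roll, pitch, yaw] about the fixed x, y, z axes, in that order (R = Rz(yaw) Ry(pitch) Rx(roll)).
In Python, from workcell import r, read_camera, camera_info gives the robot as it stands.
- The arm moves only by the shell command python3 -m jog 'ROWS' [OPENING] [FORCE]. ROWS is JSON, a list of rows, each an object with "delta_pos": the shift along the tool's x, y, z each as a share of 25 mm, from -1 to 1, a list of three; "twist": the turn about the tool's z as a share of 180 degrees, from -1 to 1. In form: [{"delta_pos": [x, y, z], "twist": twist}, ...]. A call has 1 to 20 rows; each row shifts and turns the commanded pose from where the row before left it, along the tool's axes as they then stand; what a row does not reach is not made up. A row lasts 1/12 s, in which the tool goes at most 41.7 mm and 7.16 degrees, less where a joint would pass 70% of its speed; a pose out of reach is approached as far as the arm can. A call with a number of a shift or a turn outside -1 to 1 is refused whole. A call with a gripper value outside its range is refused whole. OPENING is the finger opening in mm, from 0 to 85.4, set as the call begins (- or left out, the last holds). The fingers move at their own pace and stop on an object; FORCE is the grip in N (left out, the last holds). Time passes only in rows, so rows that do not move let the fingers close. It gives the time, the measured TCP pose, the force, the opening and the grip force at its end, in the units of the state.
- r.get_obs(): the state, without advancing time (a new reading comes with each control period).
- read_camera(name): name is "scene" or "top"; returns the picture (400x640x3 uint8, red, green, blue); there is no depth.
- camera_info(name): a dict with "fov_y" (degrees; the focal length in pixels is half the picture's height over the tangent of half this angle, whatever the lens; pixels are square), "cx", "cy" (the principal point, pixels), "position" and "attitude" of the camera in the world. Camera axes: x right, y down, z forward; pixel columns grow to the right and rows downward; lengths in m; the calibration is good to about 2 mm. A picture is of the moment at which its call begins. camera_info takes no time and is no camera call.
- r.finish_job(): hands the job in; it is judged then, once.
The state is a dict: "time": time; "joint_pos": joint angles; "joint_vel": joint speeds; "joint_torque": joint torques, N m; "position": TCP position; "tool_rot": TCP orientation; "contact_force": force on the tool from outside, world axes, zero at the start; "ft_torque": the same for the moment, N m; "grip_width": opening from 0.0 (shut) to 1.0 (fully open); "grip_force": force on a finger pad.
Only numpy, scipy, OpenCV 4.12 (cv2) and the standard library are available. Lean on these libraries where they do the work, as an engineer would, in place of code of your own. Each camera call takes 0.05 s, during which the arm holds its last target. There are 200 camera calls.

TASK

Set the bench up for hammering: clear the jar, the bottle and the small tin out of the wooden tray and stand all three on the green cutting mat, then fetch the flat steel bench block from the back of the tray and lay it centred and square on the black rubber pad, long side along long side. Then tidy up: stand the tin at the back of the tray, in the place where the block lay, and the jar and the bottle each back on the very spot where it stood at the start. Keep everything upright, and leave the little pot of ring blanks where it is.

Things in the scene. Friction and masses are not known exactly. Their poses are not given: they have to be found in the camera images.
- jar: Straight white ceramic jar, 56 mm diameter, 84 mm high, with a knurled aluminium lid of the same diameter on top (88 to 108 mm height; 108 mm tall in all), about 0.28 kg, loose. Stands at the front (robot side) of the tray beside the bottle; which is left and which right varies. Origin: centre of its underside, z up.
- bottle: Amber glass bottle, 50 mm diameter up to 74 mm height, then a shoulder narrowing to a black cylindrical cap, 26 mm diameter, from 97 to 123 mm height (123 mm tall in all), about 0.16 kg, loose; can be lifted by the cap. Stands upright at the front of the tray, its axis about 67 mm from the jar's. Origin: centre of its underside, z up.
- tin: Small round aluminium tin with a glass window in its lid, 41 mm diameter (39 mm in its lower half), 25 mm high, 0.05 kg, loose, closed. At the start it stands on top of the bench block. Origin: centre of its underside, z up.
- block: Flat rectangular steel bench block, 50 mm (its x) by 95 mm (its y), 20 mm high, about 0.73 kg, loose; grip it across its 50 mm width. At the start it lies at the back of the tray (far from the robot), long side across, a few mm behind jar and bottle, with the tin on it. Origin: centre of its underside, z up.
- tray: Shallow wooden tray fixed to the bench, 176 (its x) by 162 mm (its y), floor 5 mm thick, rim 6 mm thick, 12 mm high. Dark felt marks the places: two 63 mm rounds at the front (x -35, y +33 and -33 mm) for jar and bottle, a strip 58 by 110 mm (x, y) at the back (centre x +25, y 0) where the block lies. Origin: centre of underside, x away from the robot, z up.
- mat: Green cutting mat with a white grid, 220 mm (its x) by 150 mm (its y), 3 mm thick, fixed flat to the bench, empty at the start, on one side of the tray (left or right varies). The side area for the cleared things. Origin: centre of the underside, z up.
- pad: Black rubber pad, 65 mm (its x) by 110 mm (its y), 10 mm thick, fixed to the bench on the other side of the tray from the mat. Origin: centre of the underside, z up.
- pot: Small open cream pot with ring blanks in it, 46 mm diameter at the rim, 24 mm high, 0.05 kg, loose, a bystander: it stands on the bench between the robot and the tray. Leave it alone. Origin: centre of its underside, z up.

How it is judged:
On the way, in this order (a step that is already met when the one before it is completed fails the run):
1. jar, bottle and tin all stand upright on the green mat, released, and the block still lies in the tray (x of jar in the frame of mat between -0.1 and 0.1 m and y of jar in the frame of mat between -0.065 and 0.065 m and z of jar in the frame of mat between -0.001 and 0.007 m and angle between each of jar, bottle, tin's own z axis and vertical below 0.1 rad and linear speed of each of jar, bottle, tin below 0.02 m/s and x of bottle in the frame of mat between -0.1 and 0.1 m and y of bottle in the frame of mat between -0.065 and 0.065 m and z of bottle in the frame of mat between -0.001 and 0.007 m and x of tin in the frame of mat between -0.1 and 0.1 m and y of tin in the frame of mat between -0.065 and 0.065 m and z of tin in the frame of mat between -0.001 and 0.007 m and contact force between each of jar, bottle, tin and the fingers below 0.05 N and distance of block from where it was at the start of the episode below 0.03 m), for 0.2 s.
2. the steel block lies centred and square on the rubber pad, released, while jar, bottle and tin still stand on the mat (horizontal distance between block and pad below 0.012 m and angle between the y axis of block and the y axis of pad, either way round below 0.17 rad and z of block in the frame of pad between 0.006 and 0.014 m and angle between block's own z axis and vertical below 0.06 rad and linear speed of each of block, jar, bottle, tin below 0.02 m/s and contact force between block and the fingers below 0.05 N and x of jar in the frame of mat between -0.1 and 0.1 m and y of jar in the frame of mat between -0.065 and 0.065 m and z of jar in the frame of mat between -0.001 and 0.007 m and angle between each of jar, bottle, tin's own z axis and vertical below 0.1 rad and x of bottle in the frame of mat between -0.1 and 0.1 m and y of bottle in the frame of mat between -0.065 and 0.065 m and z of bottle in the frame of mat between -0.001 and 0.007 m and x of tin in the frame of mat between -0.1 and 0.1 m and y of tin in the frame of mat between -0.065 and 0.065 m and z of tin in the frame of mat between -0.001 and 0.007 m), for 0.2 s.
At the end, for the whole second after the job is handed in: Block flat on the pad, within 12 mm of its centre and 10 degrees; jar and bottle upright within 15 mm of where each stood; tin upright on the tray's felt strip (centre within 15 mm front to back, 35 mm sideways); pot within 20 mm of its start; all released, at rest (horizontal distance between block and pad below 0.012 m and angle between the y axis of block and the y axis of pad, either way round below 0.17 rad and z of block in the frame of pad between 0.006 and 0.014 m and angle between block's own z axis and vertical below 0.06 rad and linear speed of each of block, jar, bottle, tin below 0.02 m/s and distance of each of jar, bottle from where it was at the start of the episode below 0.015 m and angle between each of jar, bottle, tin's own z axis and vertical below 0.1 rad and x of tin in the frame of tray between 0.01 and 0.04 m and y of tin in the frame of tray between -0.035 and 0.035 m and z of tin in the frame of tray between 0.001 and 0.009 m and distance of pot from where it was at the start of the episode below 0.02 m); the robot touches nothing.
It fails at once if the jar, the bottle or the tin is tipped over (leaning more than 30 degrees) (angle between any of jar, bottle, tin's own z axis and vertical above 0.52 rad).
It fails at once if the pot of ring blanks is pushed away (more than 20 mm) or tipped (distance of pot from where it was at the start of the episode above 0.02 m or angle between pot's own z axis and vertical above 0.52 rad).
It also fails if it takes over 141 s, if anything falls off the work surface, if the arm or the gripper's body presses on something with over 40 N, if the wrist force passes 120 N, or if a joint passes its speed limit or range.

## Working session

There is one attempt and no reset: what is moved stays moved. The work goes in short steps, Python scripts to look and compute and a shell command to move; the robot and the scene stay as the last step left them, time stands still between calls to the robot, and variables do not carry over. Pictures are saved under pics/ and viewed, at most 14 in all, crops included, and the job is handed in when it is done.

```bash
mkdir -p pics; ls
python3 - <<'E'
from workcell import r, read_camera, camera_info
import cv2
for n in ("scene","top"):
    cv2.imwrite(f"pics/{n}0.png",read_camera(n)[:,:,::-1]); print(n,camera_info(n))
o=r.get_obs(); print(o, r.tcp_to_grasp)
E
```

```text
pics
scene {'fov_y': 54.63037633407792, 'cx': 319.0491855903026, 'cy': 195.3309997452124, 'position': array([0.89207743, 0.18308141, 0.67703319]), 'attitude': array([-2.52186934,  0.01245691,  2.00852275])}
top {'fov_y': 57.632397596084864, 'cx': 319.12258651860526, 'cy': 203.3688536762269, 'position': array([ 0.35256295, -0.01679797,  0.79078567]), 'attitude': array([-2.93892763e+00, -1.55884942e-04, -1.35403206e+00])}
{'time': 0.1, 'joint_pos': array([-1.48730028e+00,  2.91176240e-01, -1.54032851e-01,  1.12672686e+00,
       -1.88806236e-05,  1.43151744e+00]), 'joint_vel': array([-0.00158957, -0.00101124,  0.00183682, -0.00095079, -0.0011058 ,
       -0.00050372]), 'joint_torque': array([ 1.47597511e-03, -5.37979138e+01,  3.31919396e+01,  9.35994292e-03,
       -2.00990262e-04, -4.41646421e-06]), 'position': array([ 0.11596723, -0.5116285 ,  0.23082125]), 'tool_rot': array([-3.14046144e+00, -1.39515437e-04,  2.22774872e-01]), 'contact_force': array([ 0.00370006,  0.49457571, -0.13474676]), 'ft_torque': array([0.04617805, 0.00033556, 0.00730284]), 'grip_force': 0.0, 'grip_width': 1.0030637124522084} 0.0187
```

View pics/scene0.png

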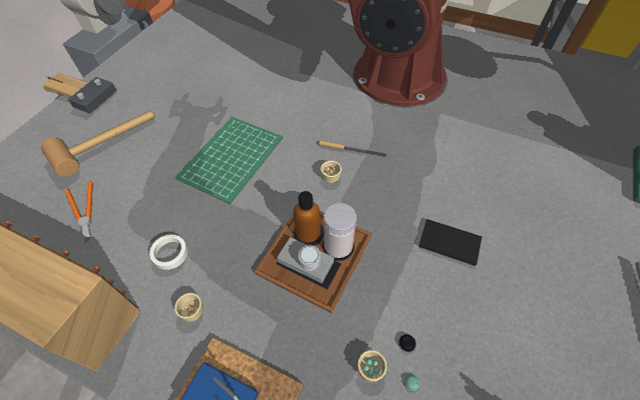

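View pics/top0.png

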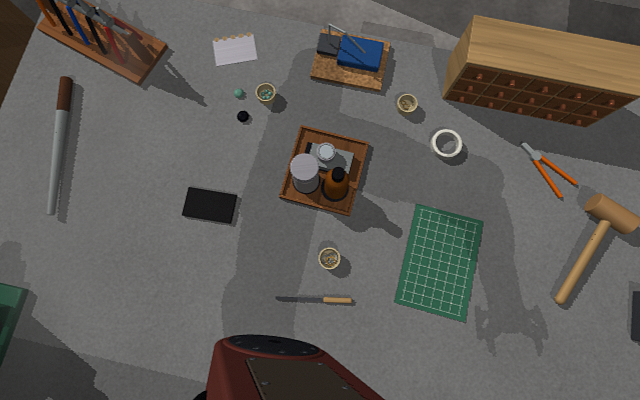

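The scene view shows the bottle cap at (306,200), jar lid (340,215), tin (310,257) on the block, pot (331,171), mat (230,160) and pad (450,242). In the top view the jar lid is at (304,166), cap (338,174), tin (327,152), mat (440,262), pad (210,205) and pot (329,258). The mat is on the robot's right, the pad on its left.

```bash
cat > h.py <<'E'
import numpy as np, cv2
from scipy.spatial.transform import Rotation as Ro
from workcell import r, read_camera, camera_info
def cam(n):
    c=camera_info(n); return c, Ro.from_euler('xyz',c['attitude']).as_matrix(), 200/np.tan(np.radians(c['fov_y']/2))
def ray(n,p):
    c,R,f=cam(n); d=R@np.array([(p[0]-c['cx'])/f,(p[1]-c['cy'])/f,1]); return np.array(c['position']),d/np.linalg.norm(d)
def plane(n,p,z):
    o,d=ray(n,p); return o+d*(z-o[2])/d[2]
def tri(ps,pt):
    (o1,d1),(o2,d2)=ray('scene',ps),ray('top',pt)
    s=np.linalg.lstsq(np.c_[d1,-d2],o2-o1,rcond=None)[0]
    a,b=o1+d1*s[0],o2+d2*s[1]; return (a+b)/2,np.linalg.norm(a-b)
def proj(n,P):
    c,R,f=cam(n); q=R.T@(np.array(P)-c['position']); return np.array([c['cx']+f*q[0]/q[2],c['cy']+f*q[1]/q[2]])
E
python3 - <<'E'
from h import *
I={n:cv2.imread(f"pics/{n}0.png") for n in("scene","top")}
def quad(n,mask):
    cs=max(cv2.findContours(mask,0,1)[0],key=cv2.contourArea); rr=cv2.convexHull(cs)
    e=cv2.approxPolyDP(rr,0.04*cv2.arcLength(rr,True),True)[:,0]; return e
res={}
for n,im in I.items():
    hsv=cv2.cvtColor(im,cv2.COLOR_BGR2HSV)
    g=cv2.inRange(hsv,(65,80,40),(90,255,255)); g[:,:100]=0; g[:, 500 if n=='top' else 300:]=0
    g=cv2.morphologyEx(g,cv2.MORPH_CLOSE,np.ones((5,5)))
    b=cv2.inRange(hsv,(0,0,0),(180,255,48)); w=np.zeros_like(b)
    x0,x1,y0,y1=(175,245,180,230) if n=='top' else (410,490,210,270)
    w[y0:y1,x0:x1]=b[y0:y1,x0:x1]
    print(n,'mat',quad(n,g).tolist(),'pad',quad(n,w).tolist())
    for nm,m,z in(('mat',g,.003),('pad',w,.010)):
        q=quad(n,m); P=np.array([plane(n,p,z)[:2] for p in q]); print(nm,P.round(4).tolist(),P.mean(0).round(4), [round(float(np.linalg.norm(P[i]-P[i-1])),4) for i in range(len(P))])
cs=I['scene'][180:320,245:385]; ct=I['top'][115:225,265:385]
cv2.imwrite('pics/c1.png',cv2.resize(cs,None,fx=4.28,fy=4.28,interpolation=cv2.INTER_CUBIC)[:599,:599])
cv2.imwrite('pics/c2.png',cv2.resize(ct,None,fx=5,fy=5,interpolation=cv2.INTER_CUBIC))
E
```

```text
scene mat [[232, 117], [282, 137], [229, 203], [176, 177]] pad [[426, 221], [480, 236], [475, 264], [419, 246]]
mat [[0.3322, -0.3294], [0.3413, -0.1822], [0.5573, -0.1933], [0.5471, -0.3393]] [ 0.4445 -0.261 ] [0.2151, 0.1475, 0.2164, 0.1464]
pad [[0.4325, 0.1965], [0.4221, 0.3018], [0.4861, 0.3056], [0.4931, 0.2]] [0.4584 0.251 ] [0.0607, 0.1058, 0.0641, 0.1058]
top mat [[416, 204], [482, 221], [464, 321], [395, 302]] pad [[188, 188], [236, 195], [231, 222], [183, 215]]
mat [[0.5554, -0.1916], [0.5489, -0.339], [0.332, -0.3292], [0.3388, -0.1828]] [ 0.4438 -0.2606] [0.2167, 0.1475, 0.2171, 0.1466]
pad [[0.4808, 0.3083], [0.4883, 0.2005], [0.4278, 0.1954], [0.4202, 0.3016]] [0.4543 0.2514] [0.0609, 0.1081, 0.0606, 0.1064]
```

View pics/c1.png

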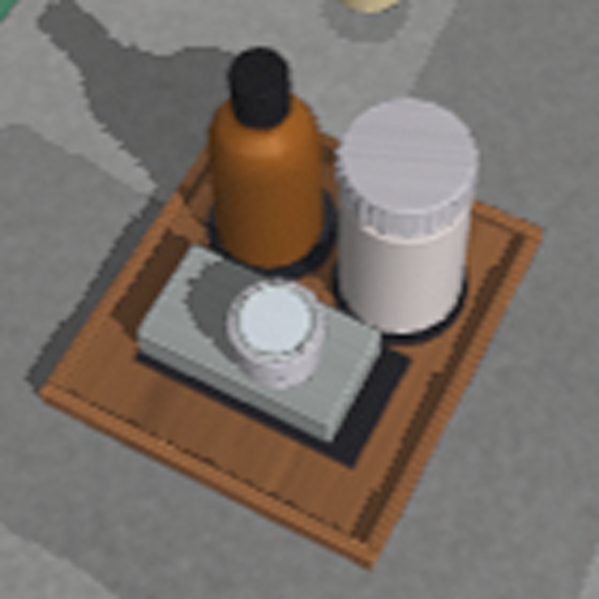

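View pics/c2.png

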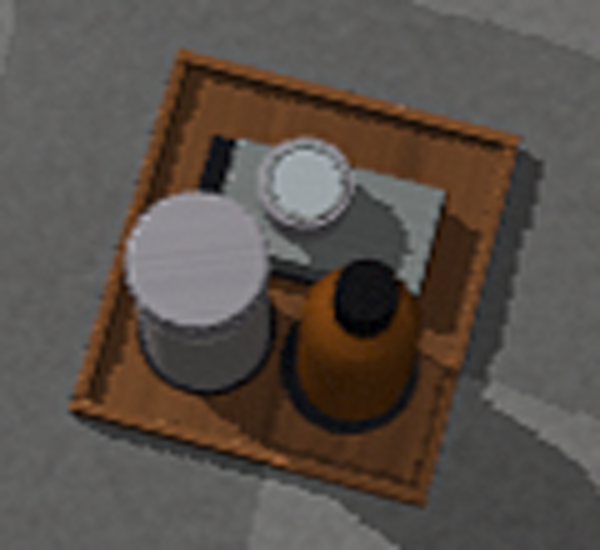

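The crops resolve the cap top, jar lid, tin lid, block top corners and tray rim corners. I'll triangulate those points.

Run:
```python
from h import *
S=lambda u,v:((u+.5)/4.28-.5+245,(v+.5)/4.28-.5+180)
T=lambda u,v:((u+.5)/5-.5+265,(v+.5)/5-.5+115)
pts=dict(lid=((407,156),(197,260)),cap=((260,68),(368,295)),tin=((277,320),(307,182)),
 blkA=((197,247),None),blkB=((383,332),None),blkNW=((330,425),(232,137)),blkNE=((138,332),(446,190)),
 trNW=((373,567),(180,52)),trNE=((40,393),(522,138)),trSW=((543,233),(72,408)),trSE=(None,(422,503)))
for k,(s,t) in pts.items():
    if s and t:
        P,e=tri(S(*s),T(*t)); print(k,P.round(4),'err',round(e,4))
    zs={'lid':.113,'cap':.128,'tin':.05}.get(k,.025 if k[0]=='b' else .012)
    for n,p,f in(('scene',s,S),('top',t,T)):
        if p: print('   ',k,n,plane(n,f(*p),zs)[:2].round(4))
for n,s,t in(('padNW',(480,236),None),('pad0',(475,264),(188,188)),('pad1',(419,246),(236,195)),('pad2',(426,221),(231,222)),('pad3',(480,236),(183,215)),
  ('mat0',(229,203),(416,204)),('mat1',(176,177),(482,221)),('mat2',(232,117),(464,321)),('mat3',(282,137),(395,302)),('pot',(331,168),(329,256))):
    if t: P,e=tri(s,t); print(n,P.round(4),round(e,4))
```

```text
lid [0.5542 0.0572 0.1112] err 0.001
    lid scene [0.5555 0.0571]
    lid top [0.5535 0.0574]
cap [ 0.5499 -0.0107  0.1273] err 0.0005
    cap scene [ 0.5504 -0.0107]
    cap top [ 0.5495 -0.0105]
tin [0.6159 0.026  0.0513] err 0.0
    tin scene [0.6153 0.0257]
    tin top [0.6163 0.0261]
    blkA scene [ 0.5866 -0.0291]
    blkB scene [0.5902 0.0637]
blkNW [0.6388 0.0628 0.0265] err 0.0035
    blkNW scene [0.6388 0.0609]
    blkNW top [0.6387 0.0646]
blkNE [ 0.6348 -0.0332  0.0249] err 0.0004
    blkNE scene [ 0.6348 -0.033 ]
    blkNE top [ 0.6348 -0.0334]
trNW [0.6806 0.0992 0.007 ] err 0.0004
    trNW scene [0.6821 0.1   ]
    trNW top [0.6785 0.0983]
trNE [ 0.6723 -0.0626  0.0098] err 0.0001
    trNE scene [ 0.673  -0.0619]
    trNE top [ 0.6713 -0.0624]
trSW [0.5061 0.1075 0.0094] err 0.0001
    trSW scene [0.5076 0.1078]
    trSW top [0.5056 0.107 ]
    trSE top [ 0.4972 -0.0515]
pad0 [0.482  0.3084 0.0048] 0.0038
pad1 [0.4895 0.201  0.0046] 0.0019
pad2 [0.4285 0.1968 0.0043] 0.0004
pad3 [0.4205 0.3023 0.0078] 0.0003
mat0 [ 0.5563 -0.193   0.0014] 0.0022
mat1 [ 0.5482 -0.3379  0.0052] 0.0005
mat2 [ 0.3321 -0.3293  0.0029] 0.0002
mat3 [ 3.388e-01 -1.835e-01  1.000e-04] 0.0004
pot [ 0.4008 -0.0273  0.0299] 0.0001
```

Jar is at (0.5545,0.0573), bottle (0.550,-0.0107), tin (0.616,0.026) and block (0.6126,0.0161) with yaw −0.04. The pad is at (0.455,0.252) with yaw 0.072, and the mat at (0.444,−0.261) with yaw −0.044. The heights agree with the text. First I'll turn the tool so the fingers close along world x (yaw π/2).

```bash
python3 -m jog '[{"delta_pos":[0,0,0],"twist":-0.039},{"delta_pos":[0,0,0],"twist":-0.039},{"delta_pos":[0,0,0],"twist":-0.039},{"delta_pos":[0,0,0],"twist":-0.039},{"delta_pos":[0,0,0],"twist":-0.039},{"delta_pos":[0,0,0],"twist":-0.039},{"delta_pos":[0,0,0],"twist":-0.039},{"delta_pos":[0,0,0],"twist":-0.039},{"delta_pos":[0,0,0],"twist":-0.039},{"delta_pos":[0,0,0],"twist":-0.039},{"delta_pos":[0,0,0],"twist":-0.039},{"delta_pos":[0,0,0],"twist":0}]' 60 40
```

```text
time: 1.1
position: [0.116, -0.5117, 0.231]
tool_rot: [-3.142, -0.001, 1.576]
contact_force: [-0.5, -0.5, 0.8]
grip_width: 0.7
grip_force: 0.0
```

```bash
python3 -m jog '[{"delta_pos":[1,0.87,0],"twist":0},{"delta_pos":[1,0.87,0],"twist":0},{"delta_pos":[1,0.87,0],"twist":0},{"delta_pos":[1,0.87,0],"twist":0},{"delta_pos":[1,0.87,0],"twist":0},{"delta_pos":[1,0.87,0],"twist":0},{"delta_pos":[1,0.87,0],"twist":0},{"delta_pos":[1,0.87,0],"twist":0},{"delta_pos":[1,0.87,0],"twist":0},{"delta_pos":[1,0.87,0],"twist":0},{"delta_pos":[1,0.87,0],"twist":0},{"delta_pos":[1,0.87,0],"twist":0},{"delta_pos":[1,0.87,0],"twist":0},{"delta_pos":[1,0.87,0],"twist":0},{"delta_pos":[1,0.87,0],"twist":0},{"delta_pos":[1,0.87,0],"twist":0},{"delta_pos":[1,0.87,0],"twist":0},{"delta_pos":[1,0.87,0],"twist":0},{"delta_pos":[1,0.87,0],"twist":0},{"delta_pos":[0,0,0],"twist":0}]'
```

```text
time: 2.77
position: [0.5322, -0.0333, 0.2309]
tool_rot: [3.14, -0.001, 1.569]
contact_force: [-1.6, -0.7, -0.8]
grip_width: 0.703
grip_force: 0.0
```

```bash
python3 -m jog '[{"delta_pos":[0.9,0.7,0],"twist":0},{"delta_pos":[0,0,0.9],"twist":0},{"delta_pos":[0,0,0.9],"twist":0},{"delta_pos":[0,0,0.9],"twist":0},{"delta_pos":[0,0,0.6],"twist":0},{"delta_pos":[0,0,0],"twist":0},{"delta_pos":[0,0,0],"twist":0}]'
python3 - <<'E'
from h import *
for n,b in(('scene',(180,320,245,385)),('top',(115,225,265,385))):
    im=read_camera(n)[:,:,::-1]; cv2.imwrite(f'pics/{n}1.png',cv2.resize(im[b[0]:b[1],b[2]:b[3]],(400,400*(b[1]-b[0])//(b[3]-b[2])),interpolation=2))
a=cv2.imread('pics/scene1.png');b=cv2.imread('pics/top1.png');b=cv2.copyMakeBorder(b,0,a.shape[0]-b.shape[0],0,0,0);cv2.imwrite('pics/p1.png',np.hstack([a,b]))
E
```

```text
time: 3.35
position: [0.5462, -0.0147, 0.1484]
tool_rot: [-3.14, -0.0, 1.568]
contact_force: [0.2, -1.2, 0.8]
grip_width: 0.705
grip_force: 0.0
```

View pics/p1.png

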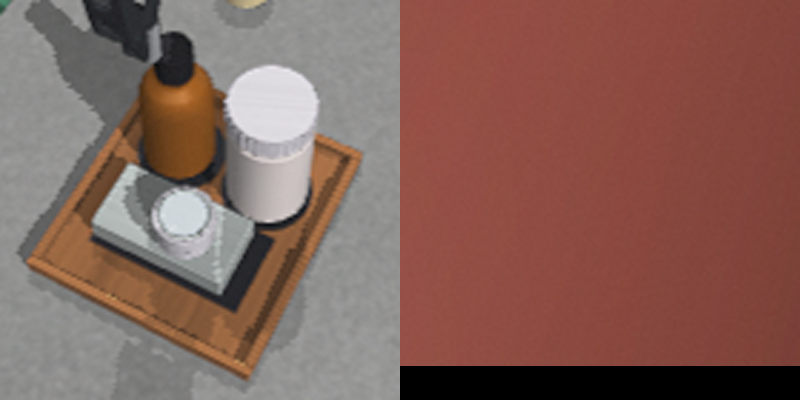

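Run:
```python
from h import *
P=r.get_obs()['position']
for d in(-.03,0,.03): print(proj('scene',P+[d,0,.007]))
print(proj('scene',[.5499,-.0107,.1273]))
im=read_camera('scene')[:,:,::-1]; cv2.imwrite('pics/p2.png',cv2.resize(im[100:320,230:400],None,fx=2.7,fy=2.7,interpolation=2))
```

```text
[310.93280427 170.89683064]
[303.20617945 183.46878115]
[295.10046336 196.65754907]
[305.50930387 195.52409134]
```

View pics/p2.png

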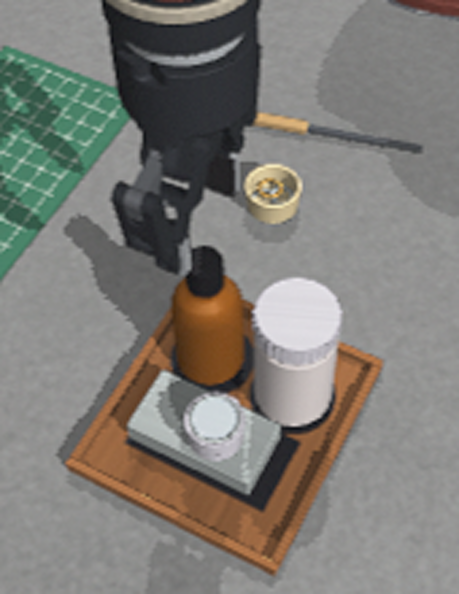

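The near finger tip is at about scene (297,200), as projected, so the cap lies between the fingers. I'll go down with a small correction and grip.

```bash
python3 -m jog '[{"delta_pos":[0.16,0.16,0],"twist":0},{"delta_pos":[0,0,0.5],"twist":0},{"delta_pos":[0,0,0.5],"twist":0},{"delta_pos":[0,0,0.5],"twist":0},{"delta_pos":[0,0,0.5],"twist":0},{"delta_pos":[0,0,0],"twist":0},{"delta_pos":[0,0,0],"twist":0}]'; python3 -m jog '[{"delta_pos":[0,0,0],"twist":0},{"delta_pos":[0,0,0],"twist":0},{"delta_pos":[0,0,0],"twist":0},{"delta_pos":[0,0,0],"twist":0},{"delta_pos":[0,0,0],"twist":0},{"delta_pos":[0,0,0],"twist":0}]' 0 30
```

```text
time: 4.08
position: [0.551, -0.0104, 0.0991]
tool_rot: [-3.141, -0.0, 1.57]
contact_force: [-0.7, -0.1, 0.3]
grip_width: 0.704
grip_force: 0.0
time: 4.58
position: [0.5518, -0.0108, 0.0998]
tool_rot: [3.14, 0.0, 1.57]
contact_force: [1.5, 0.3, 6.1]
grip_width: 0.293
grip_force: 29.7
```

```bash
python3 -m jog '[{"delta_pos":[0,0,-0.6],"twist":0},{"delta_pos":[0,0,-0.8],"twist":0},{"delta_pos":[0,0,-0.8],"twist":0},{"delta_pos":[-0.5,0,0],"twist":0},{"delta_pos":[-0.9,-0.17,0],"twist":0},{"delta_pos":[-0.9,-0.17,0],"twist":0},{"delta_pos":[-0.9,-0.17,0],"twist":0},{"delta_pos":[-0.9,-0.17,0],"twist":0},{"delta_pos":[-0.9,-0.17,0],"twist":0},{"delta_pos":[-0.9,-0.17,0],"twist":0},{"delta_pos":[-0.9,-0.17,0],"twist":0},{"delta_pos":[-0.9,-0.17,0],"twist":0},{"delta_pos":[-0.9,-0.17,0],"twist":0},{"delta_pos":[-0.9,-0.17,0],"twist":0},{"delta_pos":[-0.9,-0.17,0],"twist":0},{"delta_pos":[-0.9,-0.17,0],"twist":0},{"delta_pos":[-0.6,0,0],"twist":0},{"delta_pos":[0,0,0],"twist":0},{"delta_pos":[0,0,0],"twist":0}]'
```

```text
time: 6.17
position: [0.4994, -0.3086, 0.1531]
tool_rot: [-3.141, -0.001, 1.569]
contact_force: [0.4, 0.6, -2.8]
grip_width: 0.291
grip_force: 30.0
```

```bash
python3 -m jog '[{"delta_pos":[0,0,0.6],"twist":0},{"delta_pos":[0,0,0.6],"twist":0},{"delta_pos":[0,0,0.4],"twist":0},{"delta_pos":[0,0,0.3],"twist":0},{"delta_pos":[0,0,0.2],"twist":0},{"delta_pos":[0,0,0.08],"twist":0},{"delta_pos":[0,0,0],"twist":0},{"delta_pos":[0,0,0],"twist":0}]'
```

```text
time: 6.83
position: [0.5001, -0.3082, 0.0997]
tool_rot: [3.141, 0.0, 1.571]
contact_force: [0.7, 0.2, -1.4]
grip_width: 0.294
grip_force: 30.0
```

```bash
python3 -m jog '[{"delta_pos":[0,0,0.06],"twist":0},{"delta_pos":[0,0,0],"twist":0},{"delta_pos":[0,0,0],"twist":0}]'; python3 -m jog '[{"delta_pos":[0,0,0],"twist":0},{"delta_pos":[0,0,0],"twist":0},{"delta_pos":[0,0,0],"twist":0},{"delta_pos":[0,0,-0.6],"twist":0},{"delta_pos":[0,0,-0.8],"twist":0},{"delta_pos":[0,0,-0.8],"twist":0},{"delta_pos":[0,0,0],"twist":0}]' 60
```

```text
time: 7.08
position: [0.4999, -0.3083, 0.0981]
tool_rot: [3.141, 0.0, 1.57]
contact_force: [-0.4, -0.3, -1.8]
grip_width: 0.294
grip_force: 30.0
time: 7.67
position: [0.5016, -0.3095, 0.1567]
tool_rot: [3.137, 0.004, 1.571]
contact_force: [0.4, -0.5, -0.5]
grip_width: 0.704
grip_force: 0.0
```

```bash
python3 -m jog '[{"delta_pos":[0.98,0.14,0],"twist":0},{"delta_pos":[0.98,0.14,0],"twist":0},{"delta_pos":[0.98,0.14,0],"twist":0},{"delta_pos":[0.98,0.14,0],"twist":0},{"delta_pos":[0.98,0.14,0],"twist":0},{"delta_pos":[0.98,0.14,0],"twist":0},{"delta_pos":[0.98,0.14,0],"twist":0},{"delta_pos":[0.98,0.14,0],"twist":0},{"delta_pos":[0.98,0.14,0],"twist":0},{"delta_pos":[0.98,0.14,0],"twist":0},{"delta_pos":[0.98,0.14,0],"twist":0},{"delta_pos":[0.98,0.14,0],"twist":0},{"delta_pos":[0.98,0.14,0],"twist":0},{"delta_pos":[0.98,0.14,0],"twist":0},{"delta_pos":[0.98,0.14,0],"twist":0},{"delta_pos":[0,0,0],"twist":0},{"delta_pos":[0,0,0],"twist":0}]' 85
```

```text
time: 9.08
position: [0.5523, 0.0604, 0.1525]
tool_rot: [-3.141, 0.0, 1.573]
contact_force: [-1.4, -0.1, -0.1]
grip_width: 0.993
grip_force: 0.0
```

Run:
```python
from h import *
im=read_camera('scene')[:,:,::-1]; cv2.imwrite('pics/p3.png',cv2.resize(im[80:320,160:420],None,fx=2.3,fy=2.3,interpolation=2))
```

```text
(no output)
```

View pics/p3.png

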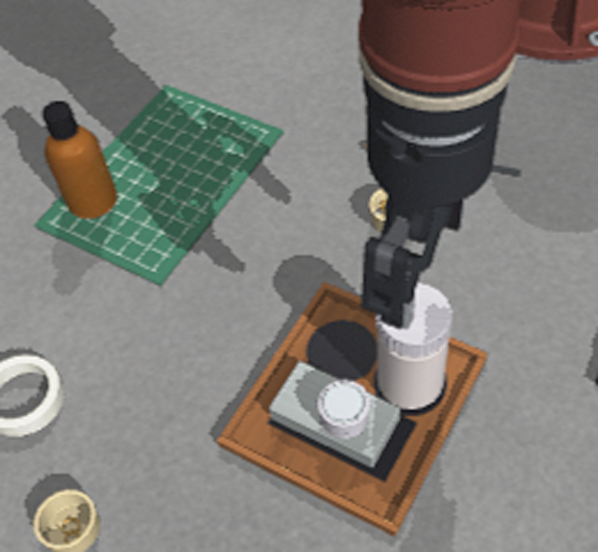

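The bottle stands upright on the mat (crop (85,160)), and the gripper straddles the jar lid. Going down to grip it.

```bash
python3 -m jog '[{"delta_pos":[-0.12,0.08,0],"twist":0},{"delta_pos":[0,0,0.6],"twist":0},{"delta_pos":[0,0,0.6],"twist":0},{"delta_pos":[0,0,0.6],"twist":0},{"delta_pos":[0,0,0.6],"twist":0},{"delta_pos":[0,0,0.6],"twist":0},{"delta_pos":[0,0,0.1],"twist":0},{"delta_pos":[0,0,0],"twist":0},{"delta_pos":[0,0,0],"twist":0}]'; python3 -m jog '[{"delta_pos":[0,0,0],"twist":0},{"delta_pos":[0,0,0],"twist":0},{"delta_pos":[0,0,0],"twist":0},{"delta_pos":[0,0,0],"twist":0},{"delta_pos":[0,0,0],"twist":0}]' 0 40
```

```text
time: 9.88
position: [0.5548, 0.0556, 0.0759]
tool_rot: [3.141, 0.0, 1.57]
contact_force: [-0.6, -0.4, -0.6]
grip_width: 0.993
grip_force: 0.0
time: 10.3
position: [0.555, 0.0563, 0.0763]
tool_rot: [3.14, 0.0, 1.571]
contact_force: [-0.7, -0.5, 5.7]
grip_width: 0.641
grip_force: 41.5
```

```bash
python3 -m jog '[{"delta_pos":[0,0,-0.6],"twist":0},{"delta_pos":[0,0,-0.8],"twist":0},{"delta_pos":[0,0,-0.8],"twist":0},{"delta_pos":[-0.4,0,0],"twist":0},{"delta_pos":[-0.9,-0.13,0],"twist":0},{"delta_pos":[-0.9,-0.13,0],"twist":0},{"delta_pos":[-0.9,-0.13,0],"twist":0},{"delta_pos":[-0.9,-0.13,0],"twist":0},{"delta_pos":[-0.9,-0.13,0],"twist":0},{"delta_pos":[-0.9,-0.13,0],"twist":0},{"delta_pos":[-0.9,-0.13,0],"twist":0},{"delta_pos":[-0.9,-0.13,0],"twist":0},{"delta_pos":[-0.9,-0.13,0],"twist":0},{"delta_pos":[-0.9,-0.13,0],"twist":0},{"delta_pos":[-0.9,-0.13,0],"twist":0},{"delta_pos":[-0.9,-0.13,0],"twist":0},{"delta_pos":[-0.4,0,0],"twist":0},{"delta_pos":[0,0,0],"twist":0},{"delta_pos":[0,0,0],"twist":0}]'; python3 -m jog '[{"delta_pos":[0,0,0.6],"twist":0},{"delta_pos":[0,0,0.6],"twist":0},{"delta_pos":[0,0,0.4],"twist":0},{"delta_pos":[0,0,0.3],"twist":0},{"delta_pos":[0,0,0.1],"twist":0},{"delta_pos":[0,0,0],"twist":0},{"delta_pos":[0,0,0],"twist":0}]'
```

```text
time: 11.88
position: [0.515, -0.2337, 0.1298]
tool_rot: [-3.141, -0.001, 1.569]
contact_force: [0.5, -0.0, -2.3]
grip_width: 0.647
grip_force: 43.2
time: 12.47
position: [0.5156, -0.2335, 0.0807]
tool_rot: [3.141, 0.0, 1.571]
contact_force: [0.2, -0.1, -1.5]
grip_width: 0.645
grip_force: 43.3
```

```bash
python3 -m jog '[{"delta_pos":[0,0,0.14],"twist":0},{"delta_pos":[0,0,0.09],"twist":0},{"delta_pos":[0,0,0],"twist":0},{"delta_pos":[0,0,0],"twist":0}]'; python3 -m jog '[{"delta_pos":[0,0,0],"twist":0},{"delta_pos":[0,0,0],"twist":0},{"delta_pos":[0,0,0],"twist":0},{"delta_pos":[0,0,-0.7],"twist":0},{"delta_pos":[0,0,-0.9],"twist":0},{"delta_pos":[0,0,-0.9],"twist":0},{"delta_pos":[0,0,-0.9],"twist":0},{"delta_pos":[0,0,0],"twist":0}]' 80
```

```text
time: 12.8
position: [0.5153, -0.2337, 0.0746]
tool_rot: [3.142, 0.0, 1.57]
contact_force: [0.3, 0.0, -1.5]
grip_width: 0.644
grip_force: 43.1
time: 13.47
position: [0.5175, -0.2349, 0.164]
tool_rot: [3.136, 0.004, 1.571]
contact_force: [0.8, -0.9, -0.4]
grip_width: 0.936
grip_force: 0.0
```

```bash
python3 -m jog '[{"delta_pos":[0.95,0.36,0],"twist":0},{"delta_pos":[0.95,0.36,0],"twist":0},{"delta_pos":[0.95,0.36,0],"twist":0},{"delta_pos":[0.95,0.36,0],"twist":0},{"delta_pos":[0.95,0.36,0],"twist":0},{"delta_pos":[0.95,0.36,0],"twist":0},{"delta_pos":[0.95,0.36,0],"twist":0},{"delta_pos":[0.95,0.36,0],"twist":0},{"delta_pos":[0.95,0.36,0],"twist":0},{"delta_pos":[0.95,0.36,0],"twist":0},{"delta_pos":[0.95,0.36,0],"twist":0},{"delta_pos":[0,0,0.8],"twist":0},{"delta_pos":[0,0,0.9],"twist":0},{"delta_pos":[0,0,0.9],"twist":0},{"delta_pos":[0,0,0.9],"twist":0},{"delta_pos":[0,0,0],"twist":0},{"delta_pos":[0,0,0],"twist":0}]' 62 30
```

```text
time: 14.88
position: [0.6134, 0.0277, 0.0712]
tool_rot: [-3.139, -0.0, 1.571]
contact_force: [-0.5, -0.6, 0.7]
grip_width: 0.725
grip_force: 0.0
```

Run:
```python
from h import *
im=read_camera('scene')[:,:,::-1]; cv2.imwrite('pics/p4.png',cv2.resize(im[80:320,160:420],None,fx=2.3,fy=2.3,interpolation=2))
```

```text
(no output)
```

View pics/p4.png

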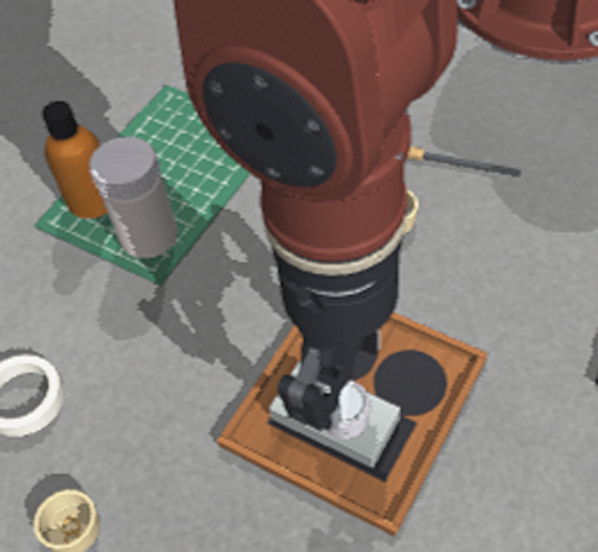

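Jar and bottle stand on the mat, and the near finger is in front of the tin, which is between the pads. Next: descend and grip.

```bash
python3 -m jog '[{"delta_pos":[-0.07,0.1,0.4],"twist":0},{"delta_pos":[0,0,0.4],"twist":0},{"delta_pos":[0,0,0.4],"twist":0},{"delta_pos":[0,0,0.3],"twist":0},{"delta_pos":[0,0,0.14],"twist":0},{"delta_pos":[0,0,0],"twist":0},{"delta_pos":[0,0,0],"twist":0}]'; python3 -m jog '[{"delta_pos":[0,0,0],"twist":0},{"delta_pos":[0,0,0],"twist":0},{"delta_pos":[0,0,0],"twist":0},{"delta_pos":[0,0,0],"twist":0},{"delta_pos":[0,0,0],"twist":0}]' 0 25
```

```text
time: 15.52
position: [0.6168, 0.0259, 0.0309]
tool_rot: [-3.141, -0.0, 1.571]
contact_force: [-0.8, -0.9, -0.2]
grip_width: 0.728
grip_force: 0.0
time: 15.93
position: [0.6173, 0.0258, 0.0317]
tool_rot: [3.141, 0.0, 1.571]
contact_force: [-1.6, 0.7, 5.5]
grip_width: 0.466
grip_force: 25.2
```

```bash
python3 -m jog '[{"delta_pos":[0,0,-0.6],"twist":0},{"delta_pos":[0,0,-0.9],"twist":0},{"delta_pos":[0,0,-0.9],"twist":0},{"delta_pos":[0,0,-0.9],"twist":0},{"delta_pos":[-0.5,-0.5,0],"twist":0},{"delta_pos":[-0.9,-0.82,0],"twist":0},{"delta_pos":[-0.9,-0.82,0],"twist":0},{"delta_pos":[-0.9,-0.82,0],"twist":0},{"delta_pos":[-0.9,-0.82,0],"twist":0},{"delta_pos":[-0.9,-0.82,0],"twist":0},{"delta_pos":[-0.9,-0.82,0],"twist":0},{"delta_pos":[-0.9,-0.82,0],"twist":0},{"delta_pos":[-0.9,-0.82,0],"twist":0},{"delta_pos":[-0.9,-0.82,0],"twist":0},{"delta_pos":[-0.9,-0.82,0],"twist":0},{"delta_pos":[-0.9,-0.82,0],"twist":0},{"delta_pos":[-0.9,-0.82,0],"twist":0},{"delta_pos":[0,0,0],"twist":0},{"delta_pos":[0,0,0],"twist":0}]'
```

```text
time: 17.52
position: [0.3576, -0.2575, 0.1137]
tool_rot: [3.141, 0.0, 1.567]
contact_force: [-0.3, 0.4, -0.6]
grip_width: 0.468
grip_force: 25.5
```

```bash
python3 -m jog '[{"delta_pos":[0,0,0.9],"twist":0},{"delta_pos":[0,0,0.9],"twist":0},{"delta_pos":[0,0,0.9],"twist":0},{"delta_pos":[0,0,0.6],"twist":0},{"delta_pos":[0,0,0.4],"twist":0},{"delta_pos":[0,0,0.3],"twist":0},{"delta_pos":[0,0,0.05],"twist":0},{"delta_pos":[0,0,0],"twist":0},{"delta_pos":[0,0,0],"twist":0}]'
```

```text
time: 18.27
position: [0.3589, -0.2566, 0.0128]
tool_rot: [3.141, 0.0, 1.571]
contact_force: [-0.4, -0.0, -0.3]
grip_width: 0.469
grip_force: 25.5
```

```bash
python3 -m jog '[{"delta_pos":[0,0,0.12],"twist":0},{"delta_pos":[0,0,0],"twist":0},{"delta_pos":[0,0,0],"twist":0}]'; python3 -m jog '[{"delta_pos":[0,0,0],"twist":0},{"delta_pos":[0,0,0],"twist":0},{"delta_pos":[0,0,0],"twist":0},{"delta_pos":[0,0,-0.6],"twist":0},{"delta_pos":[0,0,-0.9],"twist":0},{"delta_pos":[0,0,-0.9],"twist":0},{"delta_pos":[0,0,-0.9],"twist":0},{"delta_pos":[0,0,-0.9],"twist":0},{"delta_pos":[0,0,0],"twist":0}]' 60
```

```text
time: 18.52
position: [0.3587, -0.2569, 0.0097]
tool_rot: [3.141, 0.001, 1.57]
contact_force: [1.5, 0.2, 0.1]
grip_width: 0.467
grip_force: 25.6
time: 19.27
position: [0.3599, -0.2582, 0.1178]
tool_rot: [3.138, 0.004, 1.571]
contact_force: [1.2, -1.2, -0.5]
grip_width: 0.701
grip_force: 0.0
```

Run:
```python
from h import *
im=read_camera('scene')[:,:,::-1]; cv2.imwrite('pics/p5.png',cv2.resize(im[80:320,160:420],None,fx=2.3,fy=2.3,interpolation=2))
b=im[180:320,245:385]; cv2.imwrite('pics/p5b.png',cv2.resize(b,None,fx=4.28,fy=4.28,interpolation=2))
a=cv2.imread('pics/p5.png');b=cv2.imread('pics/p5b.png')
cv2.imwrite('pics/p5.png',np.hstack([cv2.resize(a,(400,369)),cv2.resize(b,(369,369))]))
```

```text
(no output)
```

View pics/p5.png

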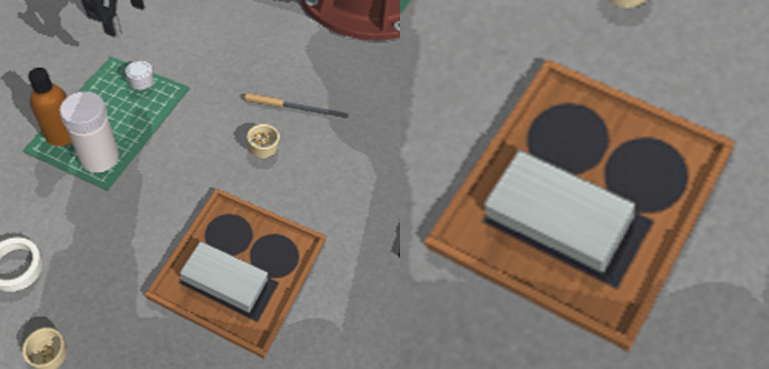

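All three stand on the mat and the block now lies unobstructed, top face at right-crop (485–635, 150–270). I'll remeasure the block from both views.

Run:
```python
from h import *
for n,b in(('scene',(180,320,245,385)),('top',(115,225,265,385))):
    im=read_camera(n)[:,:,::-1].copy(); hsv=cv2.cvtColor(im,cv2.COLOR_BGR2HSV)
    m=cv2.inRange(hsv,(0,0,125 if n=='scene' else 120),(180,45,255)); w=np.zeros_like(m)
    # only inside tray rim
    q=[(.512,.098),(.504,-.045),(.664,-.053),(.672,.09)]
    poly=np.array([proj(n,(*p,.012)) for p in q]).astype(int); cv2.fillConvexPoly(w,poly,255); m&=w
    c=max(cv2.findContours(m,0,1)[0],key=cv2.contourArea)
    W=np.array([plane(n,p[0],.025)[:2] for p in c])*1000
    rc=cv2.minAreaRect(W.astype(np.float32)); print(n,cv2.contourArea(c),rc, cv2.boxPoints(rc).round(1).tolist())
    bg=cv2.inRange(hsv,(0,0,0),(180,80,62))&w
    for c in cv2.findContours(bg,0,1)[0]:
        if cv2.contourArea(c)>100: (x,y),s,a=cv2.fitEllipse(c); print('dark',plane(n,(x,y),.005).round(4),np.round(s,1))
```

```text
scene 1213.5 ((614.1881713867188, 15.703590393066406), (98.5734634399414, 53.7370719909668), 85.63858032226562) [[583.5999755859375, -31.399999618530273], [637.2000122070312, -35.5], [644.7000122070312, 62.79999923706055], [591.0999755859375, 66.9000015258789]]
dark [0.65   0.0857 0.005 ] [30.9 36.2]
dark [0.5549 0.0572 0.005 ] [25.6 29.9]
dark [ 0.5511 -0.0089  0.005 ] [23.9 29.1]
top 829.0 ((612.3402099609375, 15.937858581542969), (94.43097686767578, 48.67143630981445), 87.19942474365234) [[585.7000122070312, -30.0], [634.2999877929688, -32.400001525878906], [639.0, 61.900001525878906], [590.2999877929688, 64.30000305175781]]
dark [ 0.5564 -0.0071  0.005 ] [25.8 30.2]
dark [0.575  0.0566 0.005 ] [24.1 51.7]
```

```bash
python3 -m jog '[{"delta_pos":[0.91,0.84,0],"twist":0},{"delta_pos":[0.91,0.84,0],"twist":0},{"delta_pos":[0.91,0.84,0],"twist":0},{"delta_pos":[0.91,0.84,0],"twist":0},{"delta_pos":[0.91,0.84,0],"twist":0},{"delta_pos":[0.91,0.84,0],"twist":0},{"delta_pos":[0.91,0.84,0],"twist":0},{"delta_pos":[0.91,0.84,0],"twist":0},{"delta_pos":[0.91,0.84,0],"twist":0},{"delta_pos":[0.91,0.84,0],"twist":0},{"delta_pos":[0.91,0.84,0],"twist":0},{"delta_pos":[0.91,0.84,0],"twist":0},{"delta_pos":[0,0,0.9],"twist":0.016},{"delta_pos":[0,0,0.9],"twist":0},{"delta_pos":[0,0,0.4],"twist":0},{"delta_pos":[0,0,0],"twist":0},{"delta_pos":[0,0,0],"twist":0}]' 66 60
```

```text
time: 20.83
position: [0.6094, 0.0162, 0.0585]
tool_rot: [-3.139, -0.0, 1.52]
contact_force: [0.4, -0.2, 0.4]
grip_width: 0.772
grip_force: 0.0
```

```bash
python3 -m jog '[{"delta_pos":[0,0.09,0.5],"twist":0},{"delta_pos":[0,0,0.5],"twist":0},{"delta_pos":[0,0,0.4],"twist":0},{"delta_pos":[0,0,0.3],"twist":0},{"delta_pos":[0,0,0.2],"twist":0},{"delta_pos":[0,0,0],"twist":0},{"delta_pos":[0,0,0],"twist":0}]'
```

```text
time: 21.42
position: [0.6127, 0.0162, 0.0119]
tool_rot: [-3.142, -0.0, 1.52]
contact_force: [-0.5, 0.3, 0.5]
grip_width: 0.773
grip_force: 0.0
```

```bash
python3 -m jog '[{"delta_pos":[0,0,0.1],"twist":0},{"delta_pos":[0,0,0],"twist":0},{"delta_pos":[0,0,0],"twist":0}]'; python3 -m jog '[{"delta_pos":[0,0,0],"twist":0},{"delta_pos":[0,0,0],"twist":0},{"delta_pos":[0,0,0],"twist":0},{"delta_pos":[0,0,0],"twist":0},{"delta_pos":[0,0,0],"twist":0},{"delta_pos":[0,0,0],"twist":0}]' 0 70
```

```text
time: 21.67
position: [0.6129, 0.0162, 0.0096]
tool_rot: [3.141, 0.0, 1.52]
contact_force: [0.9, 0.0, -0.7]
grip_width: 0.775
grip_force: 0.0
time: 22.17
position: [0.613, 0.0162, 0.01]
tool_rot: [3.141, 0.0, 1.52]
contact_force: [-0.8, 0.3, 5.5]
grip_width: 0.563
grip_force: 73.7
```

```bash
python3 -m jog '[{"delta_pos":[0,0,-0.5],"twist":0},{"delta_pos":[0,0,-0.9],"twist":0},{"delta_pos":[0,0,-0.9],"twist":0},{"delta_pos":[0.41,-0.3,0],"twist":0},{"delta_pos":[0.91,-0.68,0],"twist":0},{"delta_pos":[0.91,-0.68,0],"twist":0},{"delta_pos":[0.91,-0.68,0],"twist":0},{"delta_pos":[0.91,-0.68,0],"twist":0},{"delta_pos":[0.91,-0.68,0],"twist":0},{"delta_pos":[0.91,-0.68,0],"twist":0},{"delta_pos":[0.91,-0.68,0],"twist":0},{"delta_pos":[0.91,-0.68,0],"twist":0},{"delta_pos":[0.91,-0.68,0],"twist":0},{"delta_pos":[0.5,-0.38,0],"twist":0},{"delta_pos":[0,0,0],"twist":-0.02},{"delta_pos":[0,0,0],"twist":-0.019},{"delta_pos":[0,0,0],"twist":0},{"delta_pos":[0,0,0],"twist":0}]'
```

```text
time: 23.67
position: [0.4532, 0.252, 0.066]
tool_rot: [-3.14, 0.0, 1.641]
contact_force: [-0.2, 0.2, -7.3]
grip_width: 0.56
grip_force: 75.4
```

```bash
python3 -m jog '[{"delta_pos":[0,0.06,0.5],"twist":0},{"delta_pos":[0,0,0.5],"twist":0},{"delta_pos":[0,0,0.4],"twist":0},{"delta_pos":[0,0,0.3],"twist":0},{"delta_pos":[0,0,0.2],"twist":0},{"delta_pos":[0,0,0],"twist":0},{"delta_pos":[0,0,0],"twist":0}]'
```

```text
time: 24.25
position: [0.4558, 0.2521, 0.0192]
tool_rot: [-3.141, 0.0, 1.642]
contact_force: [-0.8, -0.6, -7.9]
grip_width: 0.563
grip_force: 75.3
```

Run:
```python
from h import *
im=read_camera('scene')[:,:,::-1]; cv2.imwrite('pics/p6.png',cv2.resize(im[190:290,390:510],None,fx=5,fy=5,interpolation=2))
```

```text
(no output)
```

View pics/p6.png

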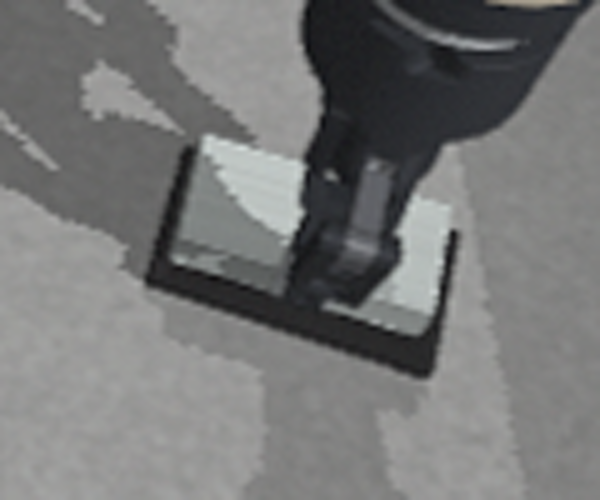

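The block hovers square over the pad with similar margins left and right. I'll lower the last 4 mm and release.

```bash
python3 -m jog '[{"delta_pos":[0,0,0.1],"twist":0},{"delta_pos":[0,0,0.06],"twist":0},{"delta_pos":[0,0,0],"twist":0},{"delta_pos":[0,0,0],"twist":0}]'
```

```text
time: 24.63
position: [0.4558, 0.2521, 0.0154]
tool_rot: [3.142, -0.0, 1.643]
contact_force: [0.7, -1.0, -6.5]
grip_width: 0.566
grip_force: 75.4
```

```bash
python3 -m jog '[{"delta_pos":[0,0,0.03],"twist":0},{"delta_pos":[0,0,0],"twist":0},{"delta_pos":[0,0,0],"twist":0}]';  python3 -m jog '[{"delta_pos":[0,0,0],"twist":0},{"delta_pos":[0,0,0],"twist":0},{"delta_pos":[0,0,0],"twist":0},{"delta_pos":[0,0,0],"twist":0},{"delta_pos":[0,0,-0.4],"twist":0},{"delta_pos":[0,0,-0.9],"twist":0},{"delta_pos":[0,0,-0.9],"twist":0},{"delta_pos":[0,0,-0.9],"twist":0},{"delta_pos":[0,0,-0.9],"twist":0},{"delta_pos":[0,0,-0.9],"twist":0},{"delta_pos":[-0.9,0,0],"twist":0},{"delta_pos":[-0.9,0,0],"twist":0},{"delta_pos":[-0.9,0,0],"twist":0},{"delta_pos":[-0.9,0,0],"twist":0},{"delta_pos":[-0.9,0,0],"twist":0},{"delta_pos":[-0.9,0,0],"twist":0},{"delta_pos":[0,0,0],"twist":0}]' 66 25
python3 - <<'E'
from h import *
for n in('scene','top'):
    im=read_camera(n)[:,:,::-1].copy(); hsv=cv2.cvtColor(im,cv2.COLOR_BGR2HSV); cv2.imwrite(f'pics/{n}7.png',im)
    m=cv2.inRange(hsv,(0,0,100),(180,60,255)); d=cv2.inRange(hsv,(0,0,0),(180,255,48)); w=np.zeros_like(m)
    poly=np.array([proj(n,(*p,.01)) for p in[(.481,.306),(.488,.202),(.429,.197),(.42,.301)]]).astype(int); cv2.fillConvexPoly(w,poly,255)
    w=cv2.dilate(w,np.ones((9,9)))
    for nm,mm,z in(('pad+blk',d,.01),):
        c=max(cv2.findContours(mm&w,0,1)[0],key=cv2.contourArea)
        print(n,nm,cv2.minAreaRect(np.array([plane(n,p[0],z)[:2]*1000 for p in c],np.float32)))
cs=cv2.imread('pics/scene7.png')[195:285,400:500];ct=cv2.imread('pics/top7.png')[165:245,165:255]
cv2.imwrite('pics/p7.png',np.hstack([cv2.resize(cs,(400,360),interpolation=2),cv2.resize(ct,(405,360),interpolation=2)])[:,:800])
E
```

```text
time: 24.88
position: [0.456, 0.2522, 0.0151]
tool_rot: [3.141, -0.0, 1.643]
contact_force: [-2.5, -1.5, 3.0]
grip_width: 0.561
grip_force: 76.5
time: 26.3
position: [0.4659, 0.1147, 0.1379]
tool_rot: [3.141, 0.001, 1.64]
contact_force: [-0.2, -0.1, 0.1]
grip_width: 0.773
grip_force: 0.0
scene pad+blk ((457.7366943359375, 251.4556884765625), (66.48335266113281, 107.63229370117188), 2.710433006286621)
top pad+blk ((451.0536804199219, 247.9528350830078), (57.87403869628906, 116.88429260253906), 3.1959567070007324)
```

View pics/p7.png

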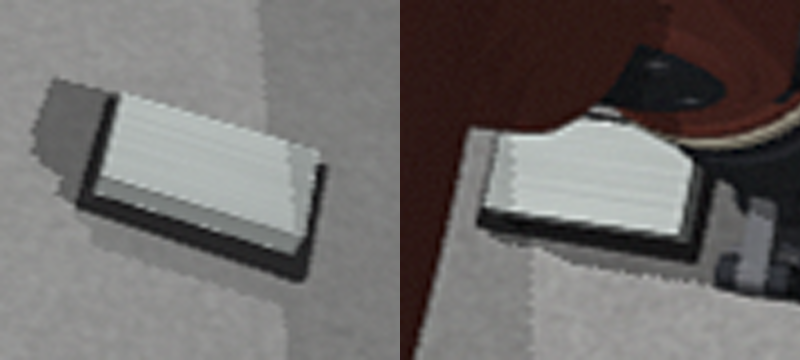

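Run:
```python
from h import *
S=lambda u,v:((u+.5)/4-.5+400,(v+.5)/4-.5+195)
T=lambda u,v:((u-400+.5)/4.5-.5+165,(v+.5)/4.5-.5+165)
for n,f,ps in(('scene',S,[(118,93),(322,150),(300,233),(102,178)]),('top',T,[(508,130),(488,207),(687,235)])):
    print(n,[plane(n,f(*p),.03)[:2].round(4).tolist() for p in ps])
print([plane('scene',S(*p),0)[:2].round(4).tolist() for p in[(78,208),(305,282)]])
print([plane('top',T(*p),0)[:2].round(4).tolist() for p in[(478,228),(695,262)]])
```

```text
scene [[0.4367, 0.1996], [0.4276, 0.2967], [0.4761, 0.2966], [0.4861, 0.2058]]
top [[0.4661, 0.2952], [0.4281, 0.2937], [0.4354, 0.1983]]
[[0.4883, 0.2009], [0.4816, 0.3094]]
[[0.42, 0.3077], [0.4266, 0.1994]]
```

```bash
python3 -m jog '[{"delta_pos":[0,0,0],"twist":0.022},{"delta_pos":[-0.99,-0.28,0],"twist":0},{"delta_pos":[-0.99,-0.28,0],"twist":0},{"delta_pos":[-0.99,-0.28,0],"twist":0},{"delta_pos":[-0.99,-0.28,0],"twist":0},{"delta_pos":[-0.99,-0.28,0],"twist":0},{"delta_pos":[-0.99,-0.28,0],"twist":0},{"delta_pos":[-0.99,-0.28,0],"twist":0},{"delta_pos":[-0.99,-0.28,0],"twist":0},{"delta_pos":[-0.99,-0.28,0],"twist":0},{"delta_pos":[-0.99,-0.28,0],"twist":0},{"delta_pos":[-0.99,-0.28,0],"twist":0},{"delta_pos":[-0.99,-0.28,0],"twist":0},{"delta_pos":[-0.99,-0.28,0],"twist":0},{"delta_pos":[-0.99,-0.28,0],"twist":0},{"delta_pos":[-0.99,-0.28,0],"twist":0},{"delta_pos":[0,0,0],"twist":0},{"delta_pos":[0,0,0],"twist":0}]' 62
python3 - <<'E'
from h import *
im=read_camera('top')[:,:,::-1].copy(); cv2.imwrite('pics/top8.png',im)
a=cv2.resize(im[165:245,165:255],(405,360),interpolation=2); s=read_camera('scene')[:,:,::-1].copy(); cv2.imwrite('pics/scene8.png',s)
b=cv2.resize(s[100:220,160:300],(395,339),interpolation=2)
b=cv2.copyMakeBorder(b,0,21,0,0,0); cv2.imwrite('pics/p8.png',np.hstack([a,b]))
E
```

```text
time: 27.9
position: [0.362, -0.2544, 0.1373]
tool_rot: [3.141, -0.0, 1.572]
contact_force: [0.4, 0.7, -0.4]
grip_width: 0.726
grip_force: 0.0
```

View pics/p8.png

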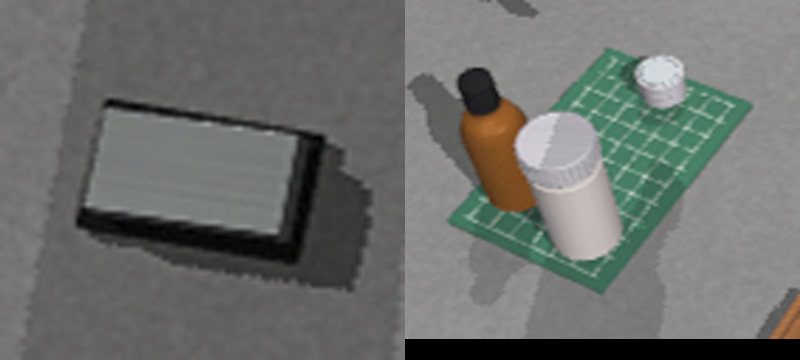

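Run:
```python
from h import *
T=lambda u,v:((u+.5)/4.5-.5+165,(v+.5)/4.5-.5+165)
B=np.array([plane('top',T(*p),.03)[:2] for p in[(108,106),(298,136),(280,236),(85,208)]])
P=np.array([plane('top',T(*p),.01)[:2] for p in[(108,98),(323,133)]]+[plane('top',T(*p),0)[:2] for p in[(300,262),(78,225)]])
print(B.round(4).tolist(),B.mean(0)); print(P.round(4).tolist(),P.mean(0))
print(plane('scene',((660-405)/2.821+160,68/2.821+100),.028))
im=cv2.imread('pics/scene8.png'); print(proj('scene',(.3587,-.2569,.028)),proj('top',(.3587,-.2569,.028)))
```

```text
[[0.4774, 0.2985], [0.4828, 0.2058], [0.4343, 0.2014], [0.4274, 0.295]] [0.45545343 0.25018156]
[[0.4846, 0.308], [0.4903, 0.2001], [0.4272, 0.1971], [0.4214, 0.3082]] [0.45587089 0.25333301]
[ 0.35551988 -0.25719607  0.028     ]
[249.80886064 125.00483724] [435.22230874 301.02946712]
```

The block sits within about 3 mm of the pad centre, and the tin is at about (0.358,−0.257). Gripping the tin.

```bash
python3 -m jog '[{"delta_pos":[-0.09,-0.14,0.8],"twist":0},{"delta_pos":[0,0,0.9],"twist":0},{"delta_pos":[0,0,0.9],"twist":0},{"delta_pos":[0,0,0.9],"twist":0},{"delta_pos":[0,0,0.6],"twist":0},{"delta_pos":[0,0,0.5],"twist":0},{"delta_pos":[0,0,0.4],"twist":0},{"delta_pos":[0,0,0],"twist":0},{"delta_pos":[0,0,0],"twist":0}]'; python3 -m jog '[{"delta_pos":[0,0,0],"twist":0},{"delta_pos":[0,0,0],"twist":0},{"delta_pos":[0,0,0],"twist":0},{"delta_pos":[0,0,0],"twist":0},{"delta_pos":[0,0,0],"twist":0}]' 0 25
```

```text
time: 28.75
position: [0.3583, -0.2551, 0.012]
tool_rot: [-3.141, -0.001, 1.575]
contact_force: [0.1, -0.3, 0.8]
grip_width: 0.726
grip_force: 0.0
time: 29.17
position: [0.3587, -0.2564, 0.013]
tool_rot: [3.14, 0.0, 1.574]
contact_force: [-0.0, 2.1, 4.8]
grip_width: 0.467
grip_force: 24.5
```

```bash
python3 -m jog '[{"delta_pos":[0,0,-0.6],"twist":0},{"delta_pos":[0,0,-0.9],"twist":0},{"delta_pos":[0,0,-0.9],"twist":0},{"delta_pos":[0,0,-0.9],"twist":0},{"delta_pos":[0,0,-0.9],"twist":0},{"delta_pos":[0.53,0.5,0],"twist":0},{"delta_pos":[0.92,0.84,0],"twist":0},{"delta_pos":[0.92,0.84,0],"twist":0},{"delta_pos":[0.92,0.84,0],"twist":0},{"delta_pos":[0.92,0.84,0],"twist":0},{"delta_pos":[0.92,0.84,0],"twist":0},{"delta_pos":[0.92,0.84,0],"twist":0},{"delta_pos":[0.92,0.84,0],"twist":0},{"delta_pos":[0.92,0.84,0],"twist":0},{"delta_pos":[0.92,0.84,0],"twist":0},{"delta_pos":[0.92,0.84,0],"twist":0},{"delta_pos":[0.92,0.84,0],"twist":0},{"delta_pos":[0.4,0.3,0],"twist":0},{"delta_pos":[0,0,0],"twist":0},{"delta_pos":[0,0,0],"twist":0}]'; python3 -m jog '[{"delta_pos":[0,0,0.8],"twist":0},{"delta_pos":[0,0,0.9],"twist":0},{"delta_pos":[0,0,0.8],"twist":0},{"delta_pos":[0,0,0.4],"twist":0},{"delta_pos":[0,0,0.3],"twist":0},{"delta_pos":[0,0,0],"twist":0},{"delta_pos":[0,0,0],"twist":0}]'
```

```text
time: 30.83
position: [0.608, 0.0209, 0.1172]
tool_rot: [-3.141, 0.0, 1.575]
contact_force: [-0.1, -0.5, -0.5]
grip_width: 0.466
grip_force: 25.7
time: 31.42
position: [0.6084, 0.0202, 0.0377]
tool_rot: [3.141, 0.0, 1.573]
contact_force: [-0.4, 0.9, -0.7]
grip_width: 0.465
grip_force: 25.7
```

Need +4 mm in x and 23 mm down.

```bash
python3 -m jog '[{"delta_pos":[0.05,0.18,0.3],"twist":0},{"delta_pos":[0,0,0.3],"twist":0},{"delta_pos":[0,0,0.2],"twist":0},{"delta_pos":[0,0,0.06],"twist":0},{"delta_pos":[0,0,0],"twist":0},{"delta_pos":[0,0,0],"twist":0}]'
```

```text
time: 31.92
position: [0.6127, 0.022, 0.0154]
tool_rot: [-3.141, 0.0, 1.574]
contact_force: [0.3, 0.6, -1.1]
grip_width: 0.461
grip_force: 25.7
```

```bash
python3 -m jog '[{"delta_pos":[0,0,0.02],"twist":0},{"delta_pos":[0,0,0],"twist":0},{"delta_pos":[0,0,0],"twist":0},{"delta_pos":[0,0,0],"twist":0},{"delta_pos":[0,0,-0.5],"twist":0},{"delta_pos":[0,0,-0.9],"twist":0},{"delta_pos":[0,0,-0.9],"twist":0},{"delta_pos":[0,0,-0.9],"twist":0},{"delta_pos":[0,0,-0.9],"twist":0},{"delta_pos":[0,0,-0.9],"twist":0},{"delta_pos":[0,0,-0.9],"twist":0},{"delta_pos":[0,0,0],"twist":0}]' 60; python3 -m jog '[{"delta_pos":[-0.93,-0.36,0],"twist":0},{"delta_pos":[-0.93,-0.36,0],"twist":0},{"delta_pos":[-0.93,-0.36,0],"twist":0},{"delta_pos":[-0.93,-0.36,0],"twist":0},{"delta_pos":[-0.93,-0.36,0],"twist":0},{"delta_pos":[-0.93,-0.36,0],"twist":0},{"delta_pos":[-0.93,-0.36,0],"twist":0},{"delta_pos":[-0.93,-0.36,0],"twist":0},{"delta_pos":[-0.93,-0.36,0],"twist":0},{"delta_pos":[-0.93,-0.36,0],"twist":0},{"delta_pos":[-0.93,-0.36,0],"twist":0},{"delta_pos":[0,0,0],"twist":0},{"delta_pos":[0,0,0],"twist":0}]' 83 40
```

```text
time: 32.92
position: [0.6153, 0.0217, 0.1673]
tool_rot: [3.135, 0.001, 1.574]
contact_force: [0.7, -1.3, 0.9]
grip_width: 0.702
grip_force: 0.0
time: 34.0
position: [0.514, -0.235, 0.1622]
tool_rot: [-3.141, -0.0, 1.571]
contact_force: [-0.1, -0.0, 0.2]
grip_width: 0.972
grip_force: 0.0
```

```bash
python3 -m jog '[{"delta_pos":[0.05,0.05,0.6],"twist":0},{"delta_pos":[0,0,0.7],"twist":0},{"delta_pos":[0,0,0.7],"twist":0},{"delta_pos":[0,0,0.7],"twist":0},{"delta_pos":[0,0,0.5],"twist":0},{"delta_pos":[0,0,0.3],"twist":0},{"delta_pos":[0,0,0],"twist":0},{"delta_pos":[0,0,0],"twist":0}]'; python3 -m jog '[{"delta_pos":[0,0,0],"twist":0},{"delta_pos":[0,0,0],"twist":0},{"delta_pos":[0,0,0],"twist":0},{"delta_pos":[0,0,0],"twist":0},{"delta_pos":[0,0,0],"twist":0}]' 0 40
```

```text
time: 34.67
position: [0.516, -0.2322, 0.0751]
tool_rot: [-3.141, -0.0, 1.574]
contact_force: [0.2, -0.1, 0.7]
grip_width: 0.973
grip_force: 0.0
time: 35.08
position: [0.5163, -0.2332, 0.0762]
tool_rot: [3.14, 0.001, 1.574]
contact_force: [-1.2, 0.3, 6.5]
grip_width: 0.641
grip_force: 41.5
```

```bash
python3 -m jog '[{"delta_pos":[0,0,-0.6],"twist":0},{"delta_pos":[0,0,-0.8],"twist":0},{"delta_pos":[0,0,-0.8],"twist":0},{"delta_pos":[0.4,0,0],"twist":0},{"delta_pos":[0.9,0.13,0],"twist":0},{"delta_pos":[0.9,0.13,0],"twist":0},{"delta_pos":[0.9,0.13,0],"twist":0},{"delta_pos":[0.9,0.13,0],"twist":0},{"delta_pos":[0.9,0.13,0],"twist":0},{"delta_pos":[0.9,0.13,0],"twist":0},{"delta_pos":[0.9,0.13,0],"twist":0},{"delta_pos":[0.9,0.13,0],"twist":0},{"delta_pos":[0.9,0.13,0],"twist":0},{"delta_pos":[0.9,0.13,0],"twist":0},{"delta_pos":[0.9,0.13,0],"twist":0},{"delta_pos":[0.9,0.13,0],"twist":0},{"delta_pos":[0.4,0,0],"twist":0},{"delta_pos":[0,0,0],"twist":0},{"delta_pos":[0,0,0],"twist":0}]'; python3 -m jog '[{"delta_pos":[0,0,0.5],"twist":0},{"delta_pos":[0,0,0.5],"twist":0},{"delta_pos":[0,0,0.4],"twist":0},{"delta_pos":[0,0,0.2],"twist":0},{"delta_pos":[0,0,0],"twist":0},{"delta_pos":[0,0,0],"twist":0}]'
```

```text
time: 36.67
position: [0.5535, 0.0575, 0.1297]
tool_rot: [-3.141, 0.0, 1.575]
contact_force: [0.1, -0.7, -3.1]
grip_width: 0.642
grip_force: 43.2
time: 37.17
position: [0.5539, 0.0568, 0.09]
tool_rot: [-3.141, 0.0, 1.573]
contact_force: [-0.5, 0.1, -1.6]
grip_width: 0.643
grip_force: 43.2
```

Over the spot (target TCP 0.5548, 0.0563, 0.078). Lowering.

```bash
python3 -m jog '[{"delta_pos":[-0.02,0.03,0.25],"twist":0},{"delta_pos":[0,0,0.15],"twist":0},{"delta_pos":[0,0,0.06],"twist":0},{"delta_pos":[0,0,0],"twist":0},{"delta_pos":[0,0,0],"twist":0}]'
```

```text
time: 37.58
position: [0.5547, 0.0568, 0.0786]
tool_rot: [3.142, -0.0, 1.574]
contact_force: [0.1, 0.9, -2.2]
grip_width: 0.647
grip_force: 43.2
```

```bash
python3 -m jog '[{"delta_pos":[0,0,0.05],"twist":0},{"delta_pos":[0,0,0],"twist":0},{"delta_pos":[0,0,0],"twist":0}]'; python3 -m jog '[{"delta_pos":[0,0,0],"twist":0},{"delta_pos":[0,0,0],"twist":0},{"delta_pos":[0,0,0],"twist":0},{"delta_pos":[0,0,-0.6],"twist":0},{"delta_pos":[0,0,-0.9],"twist":0},{"delta_pos":[0,0,-0.9],"twist":0},{"delta_pos":[0,0,-0.9],"twist":0},{"delta_pos":[0,0,0],"twist":0}]' 82; python3 -m jog '[{"delta_pos":[-0.97,-0.15,0],"twist":0},{"delta_pos":[-0.97,-0.15,0],"twist":0},{"delta_pos":[-0.97,-0.15,0],"twist":0},{"delta_pos":[-0.97,-0.15,0],"twist":0},{"delta_pos":[-0.97,-0.15,0],"twist":0},{"delta_pos":[-0.97,-0.15,0],"twist":0},{"delta_pos":[-0.97,-0.15,0],"twist":0},{"delta_pos":[-0.97,-0.15,0],"twist":0},{"delta_pos":[-0.97,-0.15,0],"twist":0},{"delta_pos":[-0.97,-0.15,0],"twist":0},{"delta_pos":[-0.97,-0.15,0],"twist":0},{"delta_pos":[-0.97,-0.15,0],"twist":0},{"delta_pos":[-0.97,-0.15,0],"twist":0},{"delta_pos":[-0.97,-0.15,0],"twist":0},{"delta_pos":[-0.97,-0.15,0],"twist":0},{"delta_pos":[0,0,0],"twist":0},{"delta_pos":[0,0,0],"twist":0}]' 60 30
```

```text
time: 37.83
position: [0.5549, 0.0568, 0.0782]
tool_rot: [3.141, 0.0, 1.574]
contact_force: [-2.8, 0.1, 7.8]
grip_width: 0.647
grip_force: 44.1
time: 38.5
position: [0.5572, 0.0567, 0.1639]
tool_rot: [3.135, 0.0, 1.574]
contact_force: [0.7, 0.6, 0.2]
grip_width: 0.957
grip_force: 0.0
time: 39.92
position: [0.4991, -0.3081, 0.1591]
tool_rot: [-3.141, -0.0, 1.572]
contact_force: [-0.9, 0.7, -0.7]
grip_width: 0.701
grip_force: 0.0
```

```bash
python3 - <<'E'
from h import *
print(plane('scene',(185.4,125.5),.126))
E
python3 -m jog '[{"delta_pos":[0,0.02,0.6],"twist":0},{"delta_pos":[0,0,0.6],"twist":0},{"delta_pos":[0,0,0.6],"twist":0},{"delta_pos":[0,0,0.4],"twist":0},{"delta_pos":[0,0,0.2],"twist":0},{"delta_pos":[0,0,0],"twist":0},{"delta_pos":[0,0,0],"twist":0}]'; python3 -m jog '[{"delta_pos":[0,0,0],"twist":0},{"delta_pos":[0,0,0],"twist":0},{"delta_pos":[0,0,0],"twist":0},{"delta_pos":[0,0,0],"twist":0},{"delta_pos":[0,0,0],"twist":0},{"delta_pos":[0,0,0],"twist":0}]' 0 30
```

```text
[ 0.49422841 -0.30857703  0.126     ]
time: 40.5
position: [0.5002, -0.3069, 0.1]
tool_rot: [3.142, -0.0, 1.574]
contact_force: [-0.1, -0.3, -0.6]
grip_width: 0.7
grip_force: 0.0
time: 41.0
position: [0.5004, -0.3075, 0.1006]
tool_rot: [3.141, 0.001, 1.574]
contact_force: [-1.1, 0.3, 6.7]
grip_width: 0.293
grip_force: 29.4
```

```bash
python3 -m jog '[{"delta_pos":[0,0,-0.6],"twist":0},{"delta_pos":[0,0,-0.8],"twist":0},{"delta_pos":[0,0,-0.8],"twist":0},{"delta_pos":[0.5,0,0],"twist":0},{"delta_pos":[0.9,0.17,0],"twist":0},{"delta_pos":[0.9,0.17,0],"twist":0},{"delta_pos":[0.9,0.17,0],"twist":0},{"delta_pos":[0.9,0.17,0],"twist":0},{"delta_pos":[0.9,0.17,0],"twist":0},{"delta_pos":[0.9,0.17,0],"twist":0},{"delta_pos":[0.9,0.17,0],"twist":0},{"delta_pos":[0.9,0.17,0],"twist":0},{"delta_pos":[0.9,0.17,0],"twist":0},{"delta_pos":[0.9,0.17,0],"twist":0},{"delta_pos":[0.9,0.17,0],"twist":0},{"delta_pos":[0.9,0.17,0],"twist":0},{"delta_pos":[0.5,0,0],"twist":0},{"delta_pos":[0,0,0],"twist":0},{"delta_pos":[0,0,0],"twist":0}]'; python3 -m jog '[{"delta_pos":[0,0,0.5],"twist":0},{"delta_pos":[0,0,0.5],"twist":0},{"delta_pos":[0,0,0.4],"twist":0},{"delta_pos":[0,0,0.2],"twist":0},{"delta_pos":[0,0,0],"twist":0},{"delta_pos":[0,0,0],"twist":0}]'
```

```text
time: 42.58
position: [0.5495, -0.0114, 0.1542]
tool_rot: [-3.141, 0.0, 1.575]
contact_force: [1.1, -0.3, -1.5]
grip_width: 0.291
grip_force: 30.1
time: 43.08
position: [0.55, -0.0124, 0.1147]
tool_rot: [-3.141, 0.0, 1.573]
contact_force: [0.5, 0.9, -1.8]
grip_width: 0.294
grip_force: 30.1
```

```bash
python3 -m jog '[{"delta_pos":[0.04,0,0.25],"twist":0},{"delta_pos":[0,0,0.15],"twist":0},{"delta_pos":[0,0,0.08],"twist":0},{"delta_pos":[0,0,0],"twist":0},{"delta_pos":[0,0,0],"twist":0}]'
```

```text
time: 43.5
position: [0.5502, -0.011, 0.1028]
tool_rot: [3.142, 0.0, 1.574]
contact_force: [-0.0, 0.2, -3.0]
grip_width: 0.29
grip_force: 30.1
```

Release, rise, then back off to the right for a clear look.

```bash
python3 -m jog '[{"delta_pos":[0,0,0.04],"twist":0},{"delta_pos":[0,0,0],"twist":0},{"delta_pos":[0,0,0],"twist":0}]'; python3 -m jog '[{"delta_pos":[0,0,0],"twist":0},{"delta_pos":[0,0,0],"twist":0},{"delta_pos":[0,0,0],"twist":0},{"delta_pos":[0,0,-0.6],"twist":0},{"delta_pos":[0,0,-0.9],"twist":0},{"delta_pos":[0,0,-0.9],"twist":0},{"delta_pos":[0,0,-0.9],"twist":0},{"delta_pos":[-0.9,-0.5,0],"twist":0},{"delta_pos":[-0.9,-0.5,0],"twist":0},{"delta_pos":[-0.9,-0.5,0],"twist":0},{"delta_pos":[-0.9,-0.5,0],"twist":0},{"delta_pos":[-0.9,-0.5,0],"twist":0},{"delta_pos":[-0.9,-0.5,0],"twist":0},{"delta_pos":[-0.9,-0.5,0],"twist":0},{"delta_pos":[-0.9,-0.5,0],"twist":0},{"delta_pos":[-0.9,-0.5,0],"twist":0},{"delta_pos":[-0.9,-0.5,0],"twist":0},{"delta_pos":[-0.9,-0.5,0],"twist":0},{"delta_pos":[0,0,0],"twist":0}]' 60
python3 - <<'E'
from h import *
s=read_camera('scene')[:,:,::-1].copy(); t=read_camera('top')[:,:,::-1].copy()
cv2.imwrite('pics/scene9.png',s)
a=cv2.resize(s[180:320,245:385],(400,400),interpolation=2); b=cv2.resize(t[115:225,265:385],(400,367),interpolation=2)
cv2.imwrite('pics/p9.png',np.hstack([a,cv2.copyMakeBorder(b,0,33,0,0,0)]))
for n,i in(('scene',s),('top',t)): # shift of lid/cap vs start
    o=cv2.imread(f'pics/{n}0.png')
    for nm,P in(('lid',(.5545,.0573,.112)),('cap',(.55,-.0107,.1275)),('pot',(.4008,-.0273,.024))):
        u,v=proj(n,P).astype(int); h=11 if nm!='cap' else 7
        m=cv2.matchTemplate(i[v-20:v+20,u-20:u+20],o[v-h:v+h,u-h:u+h],cv2.TM_CCOEFF_NORMED); _,q,_,l=cv2.minMaxLoc(m); print(n,nm,round(q,3),l[0]-20+h,l[1]-20+h)
E
```

```text
time: 43.75
position: [0.5505, -0.011, 0.1026]
tool_rot: [3.141, 0.0, 1.574]
contact_force: [-1.7, -1.1, 7.7]
grip_width: 0.293
grip_force: 31.1
time: 45.33
position: [0.4119, -0.2622, 0.1843]
tool_rot: [-3.141, 0.002, 1.571]
contact_force: [-0.6, 0.4, -0.1]
grip_width: 0.702
grip_force: 0.0
scene lid 0.813 0 -1
scene cap 0.985 0 -1
scene pot 1.0 0 0
top lid 0.82 0 1
top cap 0.555 1 -7
top pot 0.999 0 0
```

View pics/p9.png

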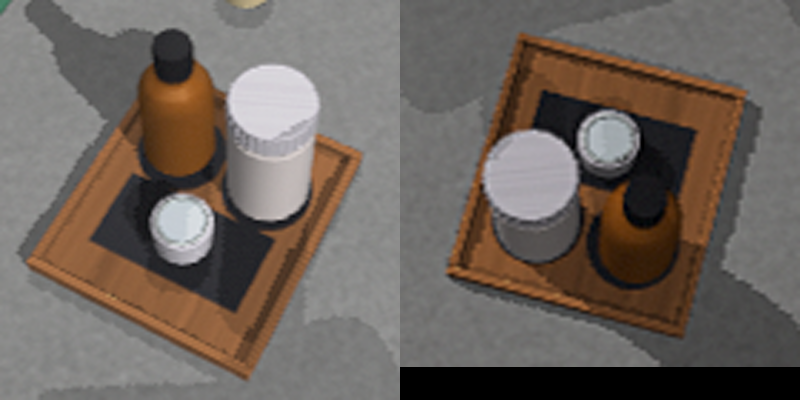

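The tin stands mid-strip (scene crop (182,228)). Jar and bottle match their starting pixels to within 1 px in the scene view. The top view agrees for the jar; the cap match there failed against the dark felt. The pot has not moved.

```bash
python3 -c "
from workcell import r; print(r.finish_job())"
```

```text
the job is handed in; nothing more can be done
None
```

I handed the job in at about 45 s: by camera, the block is on the pad within about 3 mm of centre, the tin is on the felt strip, the jar and bottle are back on their spots, and the pot has not moved; no verdict came back.

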